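Sort the metal chaser's bench

ROBOT

A 6-joint arm with a two-finger parallel gripper is mounted at the origin on the work surface. World frame = base frame: x ahead of the robot, y to its left, z up, the work surface at z = 0. Lengths are in m, angles in rad, forces in N, time in s.
With the tool pointing down it reaches from about 0.3 to 0.95 m from the base axis. Payload 3.1 kg.
Tool frame: the origin (TCP) lies between the finger pads; the fingertips stand 8 mm ahead of it and the grasp point (between the pads) lies 11 mm behind it; z points along the fingers, y is the direction in which the jaws open and shut (so a half turn about z gives the same grasp; the last joint's range is limited). The gripper opens to 85 mm and grips with 20 to 120 N. Pads are 22 mm wide; open, the fingers measure 114 mm over their backs; the gripper's body (76 mm by 85 mm) begins 54 mm behind the grasp point. The pads swing forward as they close: fully open they stand 13 mm farther back than shut.
Start: joints at [1.099, 0.308, 1.634, -0, 1.2, -0.07], TCP at [0.244, 0.575, 0.239] pointing down, gripper open.
Joint ranges: [-3.06, 3.06], [-0.79, 1.96], [0.05, 2.63], [-1.19, 4.34], [0.05, 2.64], [-2.94, 2.94]. Speed limits (rad/s): [2.79, 2.79, 3.14, 3.14, 3.14, 3.14].

INTERFACE

Orientations are given as a rotation vector (axis times angle).
In Python, from bench import manip gives the robot as it stands. The module is installed in compiled form; this text tells all that it offers.
- The arm moves only by the tool move_arm, never from a script. Its argument "steps" is one flat list of numbers, 4 for each row, row after row: the shift along the tool's x, y, z in units of 2 cm (1.0 is 2 cm), then the turn about the tool's z in units of 0.12 rad (1.0 is 0.12 rad). A call has 1 to 12 rows; each row shifts and turns the commanded pose from where the row before left it, along the tool's axes as they then stand; what a row does not reach is not made up. A row lasts 1/8 s, in which the tool goes at most 62.5 mm and 10.7 degrees, less where a joint would pass 70% of its speed; a pose out of reach is approached as far as the arm can. A call with a number of a shift or a turn outside -1 to 1 is refused whole. A call with a gripper value outside its range is refused whole. "gripper" is the opening, from 0 (shut) to 1 (fully open), set as the call begins (left out, the last holds). The fingers move at their own pace and stop on an object; "squeeze" is the grip in N (left out, the last holds). Time passes only in rows, so rows that do not move let the fingers close. It gives the time, the measured TCP pose, the force and the opening at its end, in the units of the state.
- manip.state(): the state, without advancing time (a new reading comes with each control period).
- manip.grab_frame(name): name is "side" or "top"; returns a dict with "pixels" (420x560x3 uint8, red, green, blue), "camera_matrix" (3x3 intrinsics, pixels), "k1" (the pictures are not rectified: a ray, as slopes to the right and down, at radius r is drawn at 1 + k1 r^2 times it, then the intrinsics apply), "view" (4x4, takes a point from world to camera coordinates). Camera axes: x right, y down, z forward; pixel columns grow to the right and rows downward; lengths in m; the calibration is good to about 2 mm. A picture is of the moment at which its call begins. There is no depth.
- manip.close_job(): hands the job in, once; it reports no verdict.
The state is a dict: "time": time; "joint_positions": joint angles; "joint_vel": joint speeds; "joint_efforts": joint torques, N m; "tool_pos": TCP position; "tcp_rot": TCP orientation; "ft_force": force on the tool from outside, world axes, zero at the start; "moment": the same for the moment, N m; "opening": finger opening in m.
Only numpy, scipy, OpenCV 4.12 (cv2) and the standard library are available. Lean on these libraries where they do the work, as an engineer would, in place of code of your own. Each camera call takes 0.05 s, during which the arm holds its last target. There are 200 camera calls.

TASK

Clear the bench by sorting the work into its trays: lay both steel punches lengthwise in the long tray, both round brass bosses in the round dish, and the square brass plaque in the square tray. Each piece must lie flat on the bottom of its tray, face up and not on top of another; set pieces down rather than dropping or throwing them, and leave the wax tin and the steel doming block where they are.

Things in the scene. Friction and masses are not known exactly. Their poses are not given: they have to be found in the camera images.
- punch_a: a dark steel chasing punch lying on the bench: a square bar 12 x 12 mm, 110 mm long in all; its middle 74 mm is full section, then a bright flat chisel tip at its +x end and an 11 mm round struck head at its -x end. Origin in the middle of its length, on the bar's axis (6 mm above what it lies on); x along the bar. About 110 g, pick it across the middle.
- punch_b: a dark steel chasing punch lying on the bench: a square bar 12 x 12 mm, 110 mm long in all; its middle 74 mm is full section, then a bright round-nosed tip, 9 mm thick, at its +x end and an 11 mm round struck head at its -x end. Origin in the middle of its length, on the bar's axis (6 mm above what it lies on); x along the bar. About 110 g, pick it across the middle.
- boss_a: a round brass boss, 46 mm across: a flat disc 10 mm thick with a beaded dome rising to 20 mm in its middle (grip the disc's rim). Origin at the centre of its underside, z up through the dome. About 120 g.
- boss_b: a round brass boss, 46 mm across: a flat disc 10 mm thick with a beaded dome rising to 20 mm in its middle (grip the disc's rim). Origin at the centre of its underside, z up through the dome. About 120 g; same as the other one.
- plaque: a square brass plaque, 46 x 46 mm and 10 mm thick, with a stepped square and diamond rising to 15.5 mm in its middle. Origin at the centre of its underside; x and y along its sides, z up. About 130 g.
- long_tray: the long wooden tray, fixed to the bench: oblong, 192 mm along its x by 112 mm along its y outside, 180 x 100 mm inside, walls 6 mm thick with the rim 22 mm high, inner floor 6 mm above the bench. Origin at the centre of its underside.
- square_tray: the square wooden tray, fixed to the bench: 142 x 142 mm outside, 130 x 130 mm inside, walls 6 mm thick with the rim 22 mm high, inner floor 6 mm above the bench. Origin at the centre of its underside; x and y along its sides.
- round_dish: the round wooden dish, fixed to the bench: 172 mm across outside, 160 mm across inside at the floor, nearly upright walls with the rim 22 mm high, inner floor 6 mm above the bench. Origin at the centre of its underside.
- wax_tin: a closed round tin of plain aluminium, 45 mm across and 32 mm high, loose, standing among the things to be sorted; it stays where it is. Origin at the centre of its underside.
- doming_block: a small steel doming block, 32 x 32 x 32 mm with a round hollow in its top, loose, standing behind the things on the robot's right; it stays where it is. Origin at the centre of its underside.

How it is judged:
By the outcome, as a careful person would: the job done as asked, in the order asked, and still so for the second after the job is handed in, with the robot touching nothing.
It also fails if it takes over 122 s, if anything falls off the work surface, if the arm or the gripper's body presses on something with over 40 N, if the wrist force passes 120 N, or if a joint passes its speed limit or range.

## Working session

There is one attempt and no reset: what is moved stays moved. The work goes in short steps, Python scripts to look and compute and a tool call to move; the robot and the scene stay as the last step left them, time stands still between calls to the robot, and variables do not carry over. Pictures are saved under pics/ and viewed, about 12 in all and at most 16, crops included, and the job is handed in when it is done.

Besides the shell and the picture viewer there is one more tool, called in YAML: its name, and indented under it one key for each argument. move_arm: Moves the arm, as the interface text tells. Shifts and turns lie within -1 to 1; 1 stands for 2 cm of shift or 0.12 rad of turn. Its arguments: {"type":"object","properties":{"steps":{"type":"array","items":{"type":"number","minimum":-1,"maximum":1}},"gripper":{"type":"number"},"squeeze":{"type":"number"}},"required":["steps"]}

```bash
mkdir -p pics
python3 - <<'E'
from bench import manip
import cv2,numpy as np,pickle
for n in("top","side"):
    f=manip.grab_frame(n); cv2.imwrite(f"pics/{n}0.png",f["pixels"][:,:,::-1]); pickle.dump(f,open(f"{n}0.pkl","wb"))
    print(n,f["camera_matrix"],f["k1"],np.round(f["view"],3))
s=manip.state();print(s)
E
```

```text
top [[504.30857239   0.         280.07212521]
 [  0.         504.30857239 213.50066605]
 [  0.           0.           1.        ]] -0.02577595078322162 [[-0.004 -1.     0.022 -0.008]
 [-0.984 -0.    -0.178  0.565]
 [ 0.178 -0.022 -0.984  1.164]
 [ 0.     0.     0.     1.   ]]
side [[511.67496177   0.         270.64425871]
 [  0.         511.67496177 203.69068508]
 [  0.           0.           1.        ]] -0.1772274827078373 [[ 0.973 -0.232  0.008 -0.525]
 [-0.153 -0.667 -0.729  0.102]
 [ 0.174  0.708 -0.685  1.209]
 [ 0.     0.     0.     1.   ]]
{'time': 0.1, 'joint_positions': array([ 1.09931191e+00,  3.08928483e-01,  1.63508977e+00, -1.89813582e-05,
        1.19973739e+00, -6.96934355e-02]), 'joint_vel': array([ 0.0005771 , -0.00168925, -0.00404223, -0.00280355,  0.00036326,
       -0.0024155 ]), 'joint_efforts': array([-6.18005251e-04, -4.16411626e+01, -2.77642483e+01, -4.12376403e-05,
        4.03414844e-03, -1.29579897e-05]), 'tool_pos': array([0.24409879, 0.57453902, 0.23814082]), 'tcp_rot': array([-0.62677211, -3.07786046,  0.00328082]), 'ft_force': array([-0.72773768, -0.70777341, -0.33156597]), 'moment': array([-0.01455389, -0.02396284, -0.05341428]), 'opening': 0.08546819696916114}
```

View pics/top0.png

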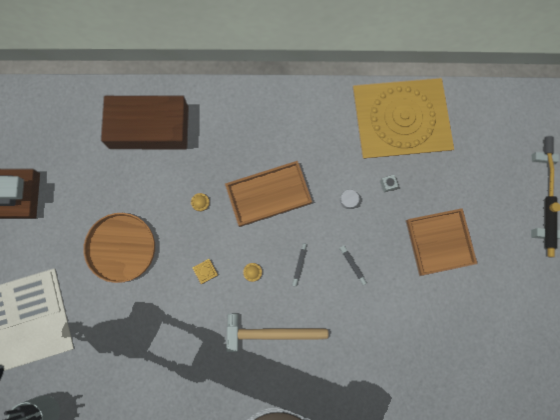

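View pics/side0.png

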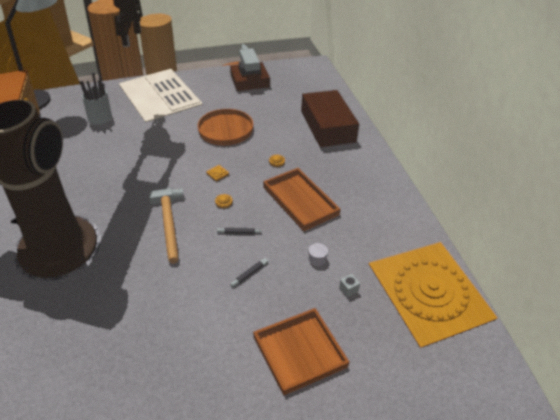

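The top view shows punches at about (300,264) and (353,265), bosses at (200,202) and (252,272), and the plaque at (205,271). The long tray is at (269,193), the dish at (121,247), the square tray at (441,241), the tin at (350,199) and the block at (390,183). Next I'll measure from a magnified crop.

```bash
cat > h.py <<'E'
import numpy as np,cv2,pickle
from bench import manip
def world(f,uv,z):
    d=np.array([f["k1"],0,0,0,0.]); uv=np.array(uv,float).reshape(-1,1,2)
    n=cv2.undistortPoints(uv,f["camera_matrix"],d).reshape(-1,2)
    R=f["view"][:3,:3];t=f["view"][:3,3];c=-R.T@t
    r=np.c_[n,np.ones(len(n))]@R
    return c+r*((z-c[2])/r[:,2])[:,None]
def pix(f,P):
    v=f["view"];return cv2.projectPoints(np.array(P,float).reshape(-1,3),cv2.Rodrigues(v[:3,:3])[0],v[:3,3],f["camera_matrix"],np.array([f["k1"],0,0,0,0.]))[0].reshape(-1,2)
E
python3 - <<'E'
from h import *
f=pickle.load(open("top0.pkl","rb"));im=f["pixels"]
c=im[150:290,180:480,::-1]; 
a=cv2.resize(im[225:295,180:380,::-1],None,fx=4,fy=4,interpolation=cv2.INTER_CUBIC)
b=cv2.resize(im[155:225,180:380,::-1],None,fx=4,fy=4,interpolation=cv2.INTER_CUBIC)
cv2.imwrite("pics/crop.png",np.vstack([b,a]))
hsv=cv2.cvtColor(im,cv2.COLOR_RGB2HSV)
for n,m in(("brass",(cv2.inRange(hsv,(15,150,60),(28,255,255)))),("wood",cv2.inRange(hsv,(5,90,50),(16,255,255))),("dark",cv2.inRange(hsv,(0,0,0),(180,255,85)))):
    N,l,s,ce=cv2.connectedComponentsWithStats(m)
    for i in range(1,N):
        if 60<s[i][4]<9000 and 150<ce[i][1]<300:
            r=cv2.minAreaRect(np.argwhere(l==i)[:,::-1].astype(np.float32))
            bx=cv2.boxPoints(r); z=.022 if n=="wood" else .008
            w=world(f,bx,z)
            print(n,s[i],ce[i].round(1),"c",world(f,[r[0]],z)[0,:2].round(4),"L",np.linalg.norm(w[1]-w[0]).round(3),np.linalg.norm(w[2]-w[1]).round(3),"ang",np.degrees(np.arctan2(*(w[1]-w[0])[1::-1])).round(1))
E
```

```text
wood [ 226  161   86   65 3411] [268.1 193. ] c [0.6221 0.0191] L 0.193 0.114 ang -71.4
wood [  0 170  34  48 816] [ 19.2 195.8] c [0.62   0.6421] L 0.12 0.083 ang 5.5
wood [ 407  209   70   66 3287] [440.9 241.5] c [ 0.5007 -0.4072] L 0.148 0.145 ang -76.1
wood [  84  213   71   69 3864] [119.  247.3] c [0.4872 0.3814] L 0.172 0.166 ang -90.0
dark [   0  169   54   50 1505] [ 29.7 193.7] c [0.6231 0.6241] L 0.134 0.126 ang -90.0
dark [544 196  14  54 608] [549.8 223.5] c [ 0.5497 -0.6962] L 0.137 0.034 ang -5.6
dark [ 86 217  23  59 155] [ 92.  244.8] c [0.4939 0.4442] L 0.144 0.047 ang -3.2
dark [138 219  21  59 202] [152.5 248.2] c [0.4846 0.3112] L 0.143 0.044 ang -2.4
```

View pics/crop.png

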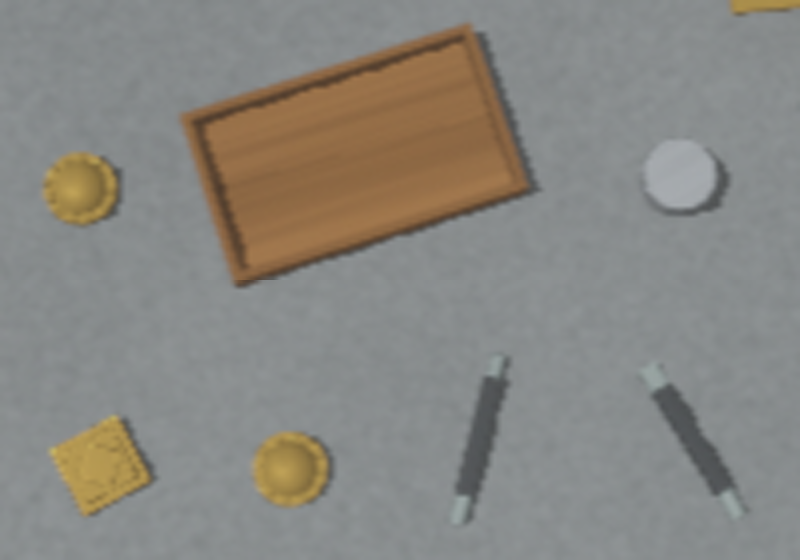

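The crop shows the pieces clearly. In crop pixels the bosses are at (81,188) and (290,469), the plaque corners are near (101,466), and the punches run (498,355)-(459,522) and (651,368)-(738,515).

```bash
cat >> h.py <<'E'
from scipy.spatial.transform import Rotation as Ro
def plan(x,y,z,yaw=None,show=True):
    """rows to bring the TCP to x,y,z with jaw (tool y) at yaw deg mod 180"""
    s=manip.state();p=s["tool_pos"];R=Ro.from_rotvec(s["tcp_rot"]).as_matrix()
    yy=np.degrees(np.arctan2(R[1,1],R[0,1]));q1,q6=np.degrees(s["joint_positions"][[0,5]])
    d=0
    if yaw is not None:
        c=[(yaw-yy+180*k) for k in range(-3,4)]
        q1n=np.degrees(np.arctan2(y,x)); c=[k for k in c if abs(q6+(q1n-q1)-k)<150]; d=min(c,key=abs)
    turn=-np.radians(d)/.12
    D=np.array([x,y,z])-p
    for n in range(1,60):
        P=p.copy();M=R.copy();rows=[];T=turn
        for i in range(n):
            t=round(T/(n-i),2);sh=np.round(M.T@((np.array([x,y,z])-P)/(n-i))/.02,2)
            P=P+M@sh*.02;M=M@Ro.from_rotvec([0,0,t*.12]).as_matrix();T-=t;rows.append([*sh,t])
        if np.abs(rows).max()<=1:break
    print("at",p.round(4),"yaw",round(yy,1),"q6",round(q6,1),"d",D.round(4),"n",n,"t",s["time"],"F",s["ft_force"].round(1),"op",round(s["opening"],4))
    for i in range(0,n,12):print(",".join(f"{v:g}" for r in rows[i:i+12] for v in r))
E
python3 - <<'E'
from h import *
f=pickle.load(open("top0.pkl","rb"))
C=lambda L:[(180+(a+.5)/4-.5,155+(b+.5)/4-.5) for a,b in L]
ang=lambda d:np.degrees(np.arctan2(d[1],d[0])).round(1)
for n,L,z in(("p1",[(498,355),(459,522)],.006),("p1d",[(492,376),(463,495)],.01),("p2",[(651,368),(738,515)],.006),("p2d",[(663,388),(724,490)],.01),("bossA",[(81,188)],.01),("bossB",[(290,469)],.01),("plq",[(119,416),(152,480),(88,515),(50,454)],.009),("long",[(183,116),(471,26),(532,188),(238,285)],.022),("tin",[(680,175)],.03)):
    w=world(f,C(L),z);print(n,w.mean(0).round(4),[(ang(w[i+1]-w[i]),np.linalg.norm(w[i+1]-w[i]).round(3)) for i in range(len(w)-1)])
w=world(f,[(407,221.5),(463,209),(476,262),(418,274)],.022);print("sq",w.mean(0),[(ang(w[i+1]-w[i]),np.linalg.norm(w[i+1]-w[i]).round(3)) for i in range(3)])
w=world(f,[(84,247),(155.5,247),(120,213),(120,282)],.022);print("dish",w)
E
```

```text
p1 [ 0.4466 -0.0571  0.006 ] [(np.float64(166.3), np.float64(0.105))]
p1d [ 0.4479 -0.0562  0.01  ] [(np.float64(165.7), np.float64(0.075))]
p2 [ 0.4443 -0.19    0.006 ] [(np.float64(-150.5), np.float64(0.104))]
p2d [ 0.4454 -0.1889  0.01  ] [(np.float64(-150.2), np.float64(0.072))]
bossA [0.6022 0.1898 0.01  ] []
bossB [0.4275 0.0585 0.01  ] []
plq [0.4295 0.1728 0.009 ] [(np.float64(-151.9), np.float64(0.044)), (np.float64(118.8), np.float64(0.044)), (np.float64(33.0), np.float64(0.044))]
long [0.6222 0.0179 0.022 ] [(np.float64(-72.0), np.float64(0.189)), (np.float64(-160.5), np.float64(0.11)), (np.float64(108.5), np.float64(0.191))]
tin [ 0.6067 -0.1819  0.03  ] []
sq [ 0.50033548 -0.40694882  0.022     ] [(np.float64(-77.5), np.float64(0.146)), (np.float64(-170.0), np.float64(0.135)), (np.float64(101.2), np.float64(0.148))]
dish [[0.4871982  0.46627228 0.022     ]
 [0.487209   0.29296481 0.022     ]
 [0.57109232 0.38337423 0.022     ]
 [0.40288658 0.37468804 0.022     ]]
```

```bash
python3 -c "
from h import *
plan(.447,-.057,.08,76)"
```

```text
at [0.2441 0.5745 0.2381] yaw 67.0 q6 -4.0 d [ 0.2029 -0.6315 -0.1581] n 28 t 0.1 F [-0.7 -0.7 -0.3] op 0.0855
-0.77,-0.9,0.28,-0.05,-0.77,-0.9,0.28,-0.05,-0.76,-0.9,0.28,-0.05,-0.76,-0.91,0.28,-0.05,-0.75,-0.91,0.28,-0.05,-0.75,-0.92,0.29,-0.05,-0.74,-0.92,0.28,-0.05,-0.74,-0.93,0.29,-0.05,-0.73,-0.93,0.28,-0.05,-0.73,-0.94,0.29,-0.05,-0.72,-0.94,0.28,-0.05,-0.71,-0.94,0.29,-0.04
-0.71,-0.95,0.28,-0.05,-0.7,-0.95,0.29,-0.04,-0.7,-0.96,0.28,-0.05,-0.69,-0.96,0.29,-0.04,-0.69,-0.96,0.28,-0.05,-0.68,-0.97,0.29,-0.04,-0.68,-0.97,0.28,-0.05,-0.67,-0.98,0.29,-0.04,-0.67,-0.98,0.28,-0.05,-0.66,-0.98,0.29,-0.04,-0.66,-0.98,0.28,-0.05,-0.65,-0.99,0.29,-0.04
-0.65,-0.99,0.28,-0.05,-0.64,-1,0.29,-0.04,-0.64,-1,0.28,-0.05,-0.63,-1,0.29,-0.04
```

move_arm:
  steps: [-0.77,-0.9,0.28,-0.05,-0.77,-0.9,0.28,-0.05,-0.76,-0.9,0.28,-0.05,-0.76,-0.91,0.28,-0.05,-0.75,-0.91,0.28,-0.05,-0.75,-0.92,0.29,-0.05,-0.74,-0.92,0.28,-0.05,-0.74,-0.93,0.29,-0.05,-0.73,-0.93,0.28,-0.05,-0.73,-0.94,0.29,-0.05,-0.72,-0.94,0.28,-0.05,-0.71,-0.94,0.29,-0.04]
  gripper: 0.6
  squeeze: 50

```text
time: 1.6
tool_pos: [0.3313, 0.3038, 0.1707]
tcp_rot: [-0.517, -3.098, 0.001]
ft_force: [0.4, -0.3, 0.2]
opening: 0.0514
```

move_arm:
  steps: [-0.71,-0.95,0.28,-0.05,-0.7,-0.95,0.29,-0.04,-0.7,-0.96,0.28,-0.05,-0.69,-0.96,0.29,-0.04,-0.69,-0.96,0.28,-0.05,-0.68,-0.97,0.29,-0.04,-0.68,-0.97,0.28,-0.05,-0.67,-0.98,0.29,-0.04,-0.67,-0.98,0.28,-0.05,-0.66,-0.98,0.29,-0.04,-0.66,-0.98,0.28,-0.05,-0.65,-0.99,0.29,-0.04]

```text
time: 3.1
tool_pos: [0.4182, 0.0335, 0.1025]
tcp_rot: [-0.417, -3.113, 0.0]
ft_force: [0.4, 1.1, 0.2]
opening: 0.051
```

move_arm:
  steps: [-0.65,-0.99,0.28,-0.05,-0.64,-1,0.29,-0.04,-0.64,-1,0.28,-0.05,-0.63,-1,0.29,-0.04,0,0,0,0,0,0,0,0]

```text
time: 3.85
tool_pos: [0.4469, -0.0555, 0.0798]
tcp_rot: [-0.384, -3.117, -0.001]
ft_force: [-1.1, 0.8, 0.9]
opening: 0.0515
```

```bash
python3 -c "
from h import *
plan(.447,-.057,.011,76)
f=manip.grab_frame('top');g=manip.grab_frame('side')
u,v=pix(f,[.447,-.057,.05])[0].astype(int);a=f['pixels'][v-50:v+50,u-65:u+65]
u,v=pix(g,[.447,-.057,.05])[0].astype(int);b=g['pixels'][v-50:v+50,u-65:u+65]
cv2.imwrite('pics/a1.png',cv2.resize(np.hstack([a,b])[:,:,::-1],None,fx=3,fy=3,interpolation=cv2.INTER_CUBIC))"
```

```text
at [ 0.4469 -0.0555  0.0798] yaw 76.0 q6 -88.6 d [ 0.0001 -0.0015 -0.0688] n 4 t 3.85 F [-1.1  0.8  0.9] op 0.0515
-0.01,-0.02,0.86,-0,-0.01,-0.02,0.86,-0,-0,-0.02,0.86,-0,-0.01,-0.01,0.86,-0.01
```

View pics/a1.png

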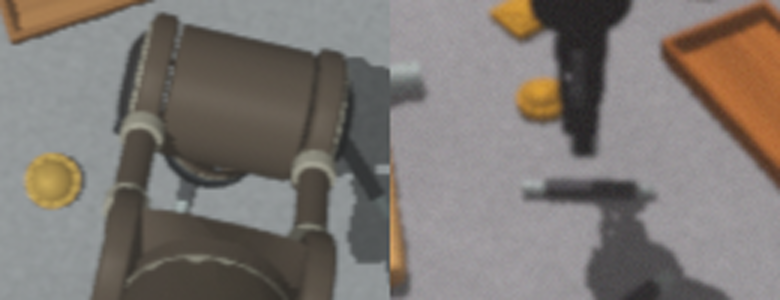

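The top crop has the arm hiding the punch. The side crop shows the fingers, at (585,150), over the punch, at (585,190). I'll descend and grip.

move_arm:
  steps: [-0.01,-0.02,0.86,0,-0.01,-0.02,0.86,0,0,-0.02,0.86,0,0,-0.02,0.5,0,0,0,0.36,0,0,0,0,0,0,0,0,0]

```text
time: 4.82
tool_pos: [0.448, -0.0577, 0.0117]
tcp_rot: [0.383, 3.117, -0.0]
ft_force: [0.5, -0.1, -0.3]
opening: 0.0512
```

move_arm:
  steps: [0,0,0,0,0,0,0,0,0,0,0,0,0,0,0,0]
  gripper: 0
  squeeze: 60

```text
time: 5.32
tool_pos: [0.448, -0.0577, 0.0118]
tcp_rot: [0.383, 3.118, -0.0]
ft_force: [-1.0, -0.0, 5.6]
opening: 0.0096
```

move_arm:
  steps: [0,0,-0.3,0,0,0,-0.7,0,0,0,-1,0,0,0,-1,0,0,0,-1,0]

```text
time: 5.95
tool_pos: [0.4475, -0.0576, 0.0925]
tcp_rot: [0.383, 3.118, -0.0]
ft_force: [0.8, -0.5, -1.2]
opening: 0.0099
```

```bash
python3 -c "
from h import *
plan(.641,.0243,.1,18.3)"
```

```text
at [ 0.4475 -0.0576  0.0925] yaw 76.0 q6 -88.9 d [0.1935 0.0819 0.0075] n 11 t 5.95 F [ 0.8 -0.5 -1.2] op 0.0099
-0.76,0.57,-0.03,0.76,-0.71,0.64,-0.03,0.76,-0.65,0.7,-0.03,0.76,-0.58,0.76,-0.03,0.76,-0.51,0.81,-0.04,0.76,-0.43,0.85,-0.03,0.77,-0.35,0.89,-0.04,0.76,-0.27,0.92,-0.03,0.77,-0.18,0.94,-0.04,0.76,-0.1,0.95,-0.03,0.77,-0.01,0.95,-0.04,0.76
```

move_arm:
  steps: [-0.76,0.57,-0.03,0.76,-0.71,0.64,-0.03,0.76,-0.65,0.7,-0.03,0.76,-0.58,0.76,-0.03,0.76,-0.51,0.81,-0.04,0.76,-0.43,0.85,-0.03,0.77,-0.35,0.89,-0.04,0.76,-0.27,0.92,-0.03,0.77,-0.18,0.94,-0.04,0.76,-0.1,0.95,-0.03,0.77,-0.01,0.95,-0.04,0.76]

```text
time: 7.32
tool_pos: [0.6413, 0.0245, 0.0992]
tcp_rot: [-1.844, -2.544, 0.0]
ft_force: [-0.1, 0.3, -1.0]
opening: 0.0098
```

```bash
python3 -c "
from h import *
f=manip.grab_frame('top');g=manip.grab_frame('side')
u,v=pix(f,[.641,.024,.05])[0].astype(int);a=f['pixels'][v-50:v+50,u-65:u+65]
u,v=pix(g,[.641,.024,.05])[0].astype(int);b=g['pixels'][v-50:v+50,u-65:u+65]
cv2.imwrite('pics/a2.png',cv2.resize(np.hstack([a,b])[:,:,::-1],None,fx=3,fy=3,interpolation=cv2.INTER_CUBIC))
plan(.641,.0243,.030,18.3)"
```

```text
at [0.6429 0.0248 0.0997] yaw 18.4 q6 -20.0 d [-0.0019 -0.0005 -0.0697] n 4 t 7.425 F [-0.1  0.5 -0.5] op 0.0101
0,-0.03,0.87,0,0,-0.03,0.87,0,0,-0.02,0.87,0,0.01,-0.03,0.88,0.01
```

View pics/a2.png

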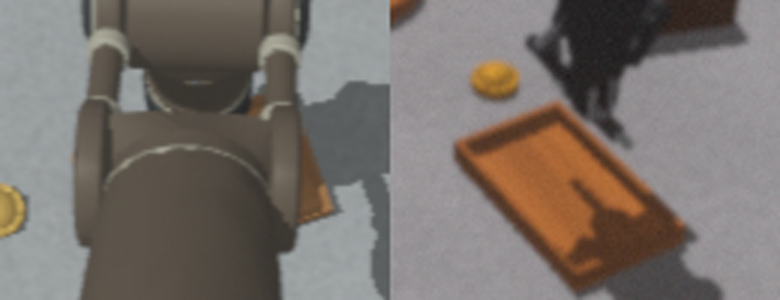

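The side crop shows the punch held level and parallel to the tray at (575,95). I'll lower it.

move_arm:
  steps: [0,-0.03,1,0,0,-0.03,1,0,0,-0.03,1,0,0,0,0.6,0,0,0,0.25,0,0,0,0.15,0,0,0,0,0,0,0,0,0]

```text
time: 8.43
tool_pos: [0.64, 0.0237, 0.0195]
tcp_rot: [1.839, 2.546, 0.001]
ft_force: [1.0, 0.1, -1.1]
opening: 0.0101
```

```bash
python3 -c "
from h import *
plan(.641,.0243,.0182,18.3)"
```

```text
at [0.64   0.0237 0.0195] yaw 18.3 q6 -20.1 d [ 0.001   0.0006 -0.0013] n 1 t 8.425 F [ 1.   0.1 -1.1] op 0.0101
0.01,0.06,0.06,0
```

move_arm:
  steps: [0,0,0.08,0,0,0,0,0]

```text
time: 8.68
tool_pos: [0.64, 0.0237, 0.0179]
tcp_rot: [1.839, 2.545, 0.001]
ft_force: [-0.2, 0.4, 2.1]
opening: 0.0099
```

move_arm:
  steps: [0,0,0,0,0,0,0,0,0,0,0,0]
  gripper: 0.28

```text
time: 9.05
tool_pos: [0.6392, 0.0237, 0.0169]
tcp_rot: [-1.84, -2.546, 0.0]
ft_force: [-0.3, 0.0, 0.5]
opening: 0.024
```

move_arm:
  steps: [0,0,-0.4,0,0,0,-1,0,0,0,-1,0,0,0,-1,0,0,0,-0.6,0]

```text
time: 9.68
tool_pos: [0.6406, 0.0236, 0.0999]
tcp_rot: [1.838, 2.544, 0.003]
ft_force: [-0.5, -0.0, 0.1]
opening: 0.0242
```

```bash
python3 -c "
from h import *
plan(.445,-.1895,.075,119.6)"
```

```text
at [0.6406 0.0236 0.0999] yaw 18.3 q6 -20.1 d [-0.1956 -0.2131 -0.0249] n 15 t 9.675 F [-0.5 -0.   0.1] op 0.0242
-0.47,-0.84,0.08,0.76,-0.54,-0.8,0.08,0.76,-0.61,-0.74,0.08,0.76,-0.68,-0.68,0.08,0.76,-0.74,-0.62,0.08,0.76,-0.79,-0.55,0.08,0.76,-0.84,-0.48,0.08,0.77,-0.88,-0.39,0.08,0.76,-0.91,-0.31,0.08,0.77,-0.94,-0.23,0.08,0.76,-0.96,-0.14,0.08,0.77,-0.96,-0.05,0.08,0.76
-0.97,0.03,0.08,0.77,-0.96,0.12,0.09,0.76,-0.94,0.21,0.08,0.77
```

move_arm:
  steps: [-0.47,-0.84,0.08,0.76,-0.54,-0.8,0.08,0.76,-0.61,-0.74,0.08,0.76,-0.68,-0.68,0.08,0.76,-0.74,-0.62,0.08,0.76,-0.79,-0.55,0.08,0.76,-0.84,-0.48,0.08,0.77,-0.88,-0.39,0.08,0.76,-0.91,-0.31,0.08,0.77,-0.94,-0.23,0.08,0.76,-0.96,-0.14,0.08,0.77,-0.96,-0.05,0.08,0.76]
  gripper: 0.6

```text
time: 11.18
tool_pos: [0.4825, -0.1473, 0.0783]
tcp_rot: [2.9, 1.208, 0.0]
ft_force: [-0.4, 0.3, 0.5]
opening: 0.0512
```

move_arm:
  steps: [-0.97,0.03,0.08,0.77,-0.96,0.12,0.09,0.76,-0.94,0.21,0.08,0.77,0,0,0,0,0,0,0,0]

```text
time: 11.8
tool_pos: [0.4441, -0.1893, 0.0733]
tcp_rot: [3.037, 0.803, 0.001]
ft_force: [0.1, 0.1, 0.0]
opening: 0.0508
```

```bash
python3 -c "
from h import *
plan(.445,-.1895,.0115,119.6)
f=manip.grab_frame('top');g=manip.grab_frame('side')
u,v=pix(f,[.62,.018,.02])[0].astype(int);a=f['pixels'][v-50:v+50,u-65:u+65]
u,v=pix(g,[.445,-.19,.05])[0].astype(int);b=g['pixels'][v-50:v+50,u-65:u+65]
cv2.imwrite('pics/a3.png',cv2.resize(np.hstack([a,b])[:,:,::-1],None,fx=3,fy=3,interpolation=cv2.INTER_CUBIC))"
```

```text
at [ 0.4441 -0.1893  0.0733] yaw -60.4 q6 32.1 d [ 0.0009 -0.0002 -0.0618] n 4 t 11.8 F [0.1 0.1 0. ] op 0.0508
0.01,0.01,0.77,0,0.01,0.01,0.77,0,0.01,0,0.77,0,0,0.01,0.78,0
```

View pics/a3.png

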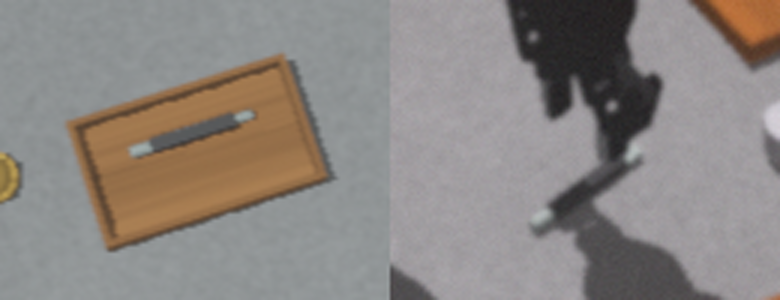

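The first punch lies lengthwise in the tray's far half, at (192,134). The open fingers stand over punch 2, at (585,190). I'll descend and grip.

move_arm:
  steps: [0.01,0.01,0.77,0,0.01,0.01,0.77,0,0.01,0,0.77,0,0,0.01,0.5,0,0,0,0.28,0,0,0,0,0,0,0,0,0]

```text
time: 12.78
tool_pos: [0.4448, -0.1899, 0.0114]
tcp_rot: [3.037, 0.802, 0.001]
ft_force: [0.1, -1.2, 0.3]
opening: 0.0513
```

move_arm:
  steps: [0,0,0,0,0,0,0,0,0,0,0,0,0,0,0,0]
  gripper: 0

```text
time: 13.28
tool_pos: [0.4447, -0.1898, 0.0117]
tcp_rot: [3.037, 0.802, 0.001]
ft_force: [-0.7, 1.5, 6.3]
opening: 0.0097
```

move_arm:
  steps: [0,0,-0.3,0,0,0,-0.7,0,0,0,-1,0,0,0,-1,0,0,0,-1,0]

```text
time: 13.9
tool_pos: [0.4444, -0.1897, 0.0924]
tcp_rot: [3.037, 0.802, 0.001]
ft_force: [-1.0, 0.4, -0.6]
opening: 0.0096
```

```bash
python3 -c "
from h import *
plan(.602,.0115,.1,18.3)"
```

```text
at [ 0.4444 -0.1897  0.0924] yaw -60.4 q6 32.1 d [0.1576 0.2012 0.0076] n 13 t 13.9 F [-1.   0.4 -0.6] op 0.0096
0.91,-0.37,-0.03,-0.88,0.94,-0.28,-0.03,-0.88,0.97,-0.17,-0.03,-0.88,0.98,-0.07,-0.03,-0.88,0.98,0.03,-0.03,-0.88,0.97,0.13,-0.03,-0.88,0.96,0.24,-0.03,-0.88,0.92,0.34,-0.03,-0.88,0.88,0.43,-0.03,-0.88,0.83,0.52,-0.03,-0.88,0.78,0.61,-0.03,-0.88,0.71,0.69,-0.03,-0.88
0.63,0.75,-0.02,-0.89
```

move_arm:
  steps: [0.91,-0.37,-0.03,-0.88,0.94,-0.28,-0.03,-0.88,0.97,-0.17,-0.03,-0.88,0.98,-0.07,-0.03,-0.88,0.98,0.03,-0.03,-0.88,0.97,0.13,-0.03,-0.88,0.96,0.24,-0.03,-0.88,0.92,0.34,-0.03,-0.88,0.88,0.43,-0.03,-0.88,0.83,0.52,-0.03,-0.88,0.78,0.61,-0.03,-0.88,0.71,0.69,-0.03,-0.88]

```text
time: 15.4
tool_pos: [0.5902, -0.0034, 0.0989]
tcp_rot: [1.969, 2.448, 0.0]
ft_force: [-0.5, 0.5, -1.2]
opening: 0.0098
```

move_arm:
  steps: [0.63,0.75,-0.02,-0.89,0,0,0,0,0,0,0,0]

```text
time: 15.78
tool_pos: [0.6013, 0.0112, 0.0987]
tcp_rot: [-1.841, -2.545, 0.001]
ft_force: [-0.8, -0.3, -1.3]
opening: 0.0098
```

```bash
python3 -c "
from h import *
plan(.602,.0115,.0195,18.3)"
```

```text
at [0.6013 0.0112 0.0987] yaw 18.2 q6 -21.3 d [ 0.0007  0.0003 -0.0792] n 4 t 15.775 F [-0.8 -0.3 -1.3] op 0.0098
0,0.01,0.99,-0,0,0.01,0.99,-0,0,0.01,0.99,-0.01,0,0.01,0.99,-0
```

move_arm:
  steps: [0,0.01,1,0,0,0.01,1,0,0,0.01,1,0,0,0,0.6,0,0,0,0.25,0,0,0,0.11,0,0,0,0,0,0,0,0.06,0,0,0,0,0]

```text
time: 16.9
tool_pos: [0.6028, 0.0118, 0.0187]
tcp_rot: [1.839, 2.546, 0.001]
ft_force: [-0.3, 0.5, -0.5]
opening: 0.0096
```

```bash
python3 -c "
from h import *
plan(.602,.0115,.0180,18.3)"
```

```text
at [0.6028 0.0118 0.0187] yaw 18.3 q6 -21.3 d [-0.0008 -0.0003 -0.0007] n 1 t 16.9 F [-0.3  0.5 -0.5] op 0.0096
0,-0.04,0.04,0
```

move_arm:
  steps: [0,0,0.05,0,0,0,0,0]

```text
time: 17.15
tool_pos: [0.6028, 0.0118, 0.0177]
tcp_rot: [1.84, 2.546, 0.0]
ft_force: [0.9, 0.3, 1.1]
opening: 0.0101
```

move_arm:
  steps: [0,0,0,0,0,0,0,0,0,0,0,0]
  gripper: 0.28

```text
time: 17.52
tool_pos: [0.6025, 0.0117, 0.0173]
tcp_rot: [1.84, 2.546, 0.0]
ft_force: [0.3, 0.6, -0.2]
opening: 0.0239
```

move_arm:
  steps: [0,0,-0.4,0,0,0,-1,0,0,0,-1,0,0,0,-1,0,0,0,-0.6,0]

```text
time: 18.15
tool_pos: [0.6038, 0.0117, 0.0999]
tcp_rot: [1.838, 2.544, 0.003]
ft_force: [-1.0, 0.6, 1.0]
opening: 0.0239
```

```bash
python3 -c "
from h import *
plan(.4275,.0585,.085,10)"
```

```text
at [0.6038 0.0117 0.0999] yaw 18.3 q6 -21.3 d [-0.1763  0.0468 -0.0149] n 9 t 18.15 F [-1.   0.6  1. ] op 0.0239
0.55,-0.85,0.08,0.13,0.54,-0.86,0.08,0.13,0.53,-0.86,0.08,0.14,0.51,-0.87,0.08,0.13,0.5,-0.88,0.08,0.14,0.49,-0.89,0.08,0.13,0.47,-0.9,0.08,0.14,0.46,-0.91,0.08,0.13,0.44,-0.91,0.08,0.14
```

move_arm:
  steps: [0.55,-0.85,0.08,0.13,0.54,-0.86,0.08,0.13,0.53,-0.86,0.08,0.14,0.51,-0.87,0.08,0.13,0.5,-0.88,0.08,0.14,0.49,-0.89,0.08,0.13,0.47,-0.9,0.08,0.14,0.46,-0.91,0.08,0.13,0.44,-0.91,0.08,0.14,0,0,0,0,0,0,0,0]
  gripper: 0.85

```text
time: 19.52
tool_pos: [0.4275, 0.0585, 0.0835]
tcp_rot: [2.018, 2.405, 0.002]
ft_force: [0.2, 0.4, 0.2]
opening: 0.0725
```

```bash
python3 -c "
from h import *
plan(.4275,.0585,.012,10)
f=manip.grab_frame('top');g=manip.grab_frame('side')
u,v=pix(f,[.62,.018,.02])[0].astype(int);a=f['pixels'][v-50:v+50,u-65:u+65]
u,v=pix(g,[.4275,.0585,.04])[0].astype(int);b=g['pixels'][v-50:v+50,u-65:u+65]
cv2.imwrite('pics/a4.png',cv2.resize(np.hstack([a,b])[:,:,::-1],None,fx=3,fy=3,interpolation=cv2.INTER_CUBIC))"
```

```text
at [0.4275 0.0585 0.0835] yaw 10.0 q6 -8.0 d [-0.     -0.     -0.0715] n 4 t 19.525 F [0.2 0.4 0.2] op 0.0725
-0,-0,0.89,-0,-0,-0,0.9,-0,-0,-0,0.89,-0,-0,-0.01,0.9,-0
```

View pics/a4.png

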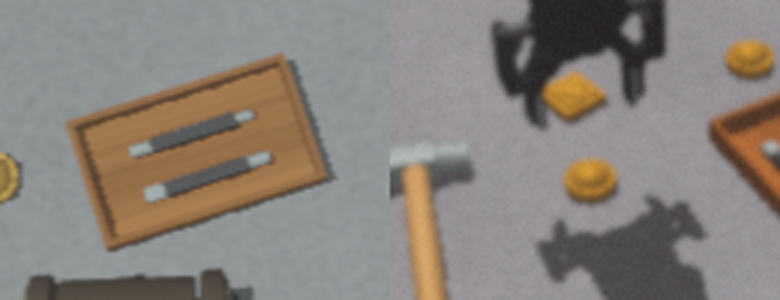

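The long tray holds both punches side by side and parallel, at (192,134) and (208,176). The fingers are spread symmetrically over the near boss, at (592,180). I'll go down lower, since the tips sit farther back at this opening.

move_arm:
  steps: [0,0,1,0,0,0,1,0,0,0,1,0,0,0,0.6,0,0,0,0.25,0,0,0,0,0,0,0,0,0]

```text
time: 20.5
tool_pos: [0.4269, 0.0586, 0.0064]
tcp_rot: [2.019, 2.406, 0.001]
ft_force: [0.2, 0.7, -0.7]
opening: 0.0727
```

move_arm:
  steps: [0,0,0,0,0,0,0,0,0,0,0,0,0,0,0,0]
  gripper: 0.35

```text
time: 21.0
tool_pos: [0.4269, 0.0587, 0.007]
tcp_rot: [2.019, 2.406, 0.001]
ft_force: [-2.0, 0.4, 6.5]
opening: 0.0432
```

```bash
python3 -c "
from h import *
plan(.4275,.0585,.006,10)
g=manip.grab_frame('side')
u,v=pix(g,[.4275,.0585,.04])[0].astype(int);b=g['pixels'][v-50:v+50,u-65:u+65]
cv2.imwrite('pics/a5.png',cv2.resize(b[:,:,::-1],None,fx=4,fy=4,interpolation=cv2.INTER_CUBIC))"
```

```text
at [0.4269 0.0587 0.007 ] yaw 10.0 q6 -8.0 d [ 0.0006 -0.0002 -0.001 ] n 1 t 21.0 F [-2.   0.4  6.5] op 0.0432
-0.01,0.03,0.05,-0
```

View pics/a5.png

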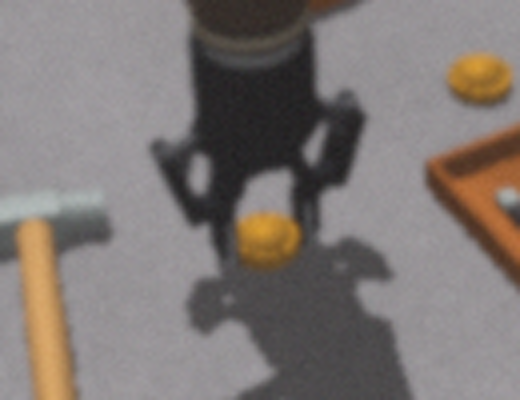

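The side crop shows the boss, at (268,240), gripped between both fingers. The opening stopped at 43 mm. I'll lift and carry it to the dish's far slot.

move_arm:
  steps: [0,0,-0.3,0,0,0,-0.7,0,0,0,-1,0,0,0,-1,0,0,0,-1,0]

```text
time: 21.68
tool_pos: [0.4262, 0.0586, 0.0872]
tcp_rot: [2.019, 2.406, 0.001]
ft_force: [-0.4, -0.5, -0.4]
opening: 0.0431
```

```bash
python3 -c "
from h import *
plan(.487,.415,.09,10)"
```

```text
at [0.4262 0.0586 0.0872] yaw 10.0 q6 -8.0 d [0.0608 0.3564 0.0028] n 18 t 21.675 F [-0.4 -0.5 -0.4] op 0.0431
0.95,0.34,-0.01,-0,0.95,0.34,-0.01,-0,0.95,0.34,-0.01,-0,0.94,0.34,-0.01,-0,0.95,0.34,-0.01,-0,0.94,0.34,-0.01,-0,0.95,0.34,-0.01,-0,0.94,0.34,-0.01,-0,0.95,0.34,-0.01,-0,0.94,0.34,-0.01,-0,0.95,0.34,-0,-0,0.94,0.33,-0.01,-0
0.95,0.34,-0,-0,0.94,0.33,-0.01,-0,0.95,0.34,-0,-0,0.94,0.33,-0.01,-0,0.95,0.34,-0,-0,0.94,0.33,-0.01,-0
```

move_arm:
  steps: [0.95,0.34,-0.01,0,0.95,0.34,-0.01,0,0.95,0.34,-0.01,0,0.94,0.34,-0.01,0,0.95,0.34,-0.01,0,0.94,0.34,-0.01,0,0.95,0.34,-0.01,0,0.94,0.34,-0.01,0,0.95,0.34,-0.01,0,0.94,0.34,-0.01,0,0.95,0.34,0,0,0.94,0.33,-0.01,0]

```text
time: 23.18
tool_pos: [0.4672, 0.2976, 0.0879]
tcp_rot: [-2.02, -2.406, 0.0]
ft_force: [-0.8, -0.2, -0.5]
opening: 0.0434
```

move_arm:
  steps: [0.95,0.34,0,0,0.94,0.33,-0.01,0,0.95,0.34,0,0,0.94,0.33,-0.01,0,0.95,0.34,0,0,0.94,0.33,-0.01,0,0,0,0,0,0,0,0,0]

```text
time: 24.18
tool_pos: [0.4866, 0.4145, 0.0883]
tcp_rot: [2.019, 2.407, -0.002]
ft_force: [-0.5, -0.4, -0.3]
opening: 0.0432
```

```bash
python3 -c "
from h import *
plan(.487,.415,.0135,10)
f=manip.grab_frame('top');g=manip.grab_frame('side')
u,v=pix(f,[.487,.4,.05])[0].astype(int);a=f['pixels'][v-50:v+50,u-65:u+65]
u,v=pix(g,[.487,.4,.05])[0].astype(int);b=g['pixels'][v-50:v+50,u-65:u+65]
cv2.imwrite('pics/a6.png',cv2.resize(np.hstack([a,b])[:,:,::-1],None,fx=3,fy=3,interpolation=cv2.INTER_CUBIC))"
```

```text
at [0.4866 0.4145 0.0883] yaw 10.0 q6 26.6 d [ 0.0004  0.0005 -0.0748] n 4 t 24.175 F [-0.5 -0.4 -0.3] op 0.0432
0.01,0.01,0.93,-0,0.01,0.01,0.94,-0,0,0,0.93,-0,0.01,0.01,0.94,-0
```

View pics/a6.png

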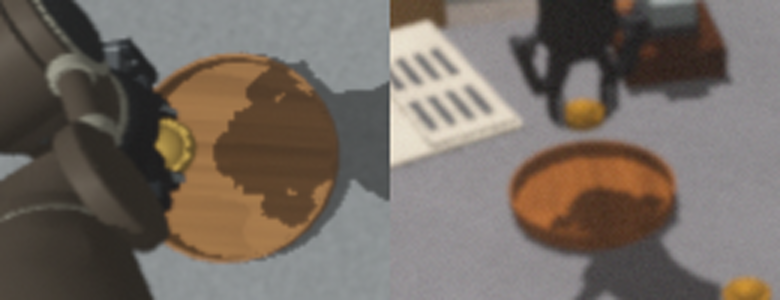

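The boss is held level over the dish, at (585,112) in the side crop. Allowing for height it is about 33 mm off the dish's centre, as planned. I'll lower it.

move_arm:
  steps: [0.01,0.01,1,0,0.01,0.01,1,0,0,0,0.9,0,0.01,0.01,0.5,0,0,0,0.2,0,0,0,0.1,0,0,0,0,0,0,0,0,0]

```text
time: 25.28
tool_pos: [0.488, 0.416, 0.0154]
tcp_rot: [2.019, 2.406, 0.002]
ft_force: [-0.5, 1.1, -0.8]
opening: 0.0432
```

```bash
python3 -c "
from h import *
plan(.487,.415,.013,10)"
```

```text
at [0.488  0.416  0.0154] yaw 10.0 q6 26.6 d [-0.001  -0.001  -0.0024] n 1 t 25.275 F [-0.5  1.1 -0.8] op 0.0432
-0.04,-0.06,0.12,-0
```

move_arm:
  steps: [0,0,0.07,0,0,0,0.06,0,0,0,0,0]

```text
time: 25.65
tool_pos: [0.4877, 0.4159, 0.0131]
tcp_rot: [2.02, 2.406, 0.001]
ft_force: [-1.4, -1.5, 4.4]
opening: 0.0431
```

move_arm:
  steps: [0,0,0,0,0,0,0,0,0,0,0,0]
  gripper: 0.68

```text
time: 26.02
tool_pos: [0.4874, 0.4156, 0.0118]
tcp_rot: [-2.02, -2.406, 0.0]
ft_force: [-0.6, 0.1, 0.4]
opening: 0.0582
```

move_arm:
  steps: [0,0,-0.4,0,0,0,-1,0,0,0,-1,0,0,0,-1,0,0,0,-0.6,0]

```text
time: 26.65
tool_pos: [0.4885, 0.4164, 0.0948]
tcp_rot: [2.019, 2.406, 0.005]
ft_force: [-0.7, 1.0, 0.6]
opening: 0.0585
```

```bash
python3 -c "
from h import *
plan(.602,.19,.085,10)"
```

```text
at [0.4885 0.4164 0.0948] yaw 10.0 q6 26.6 d [ 0.1135 -0.2264 -0.0098] n 13 t 26.65 F [-0.7  1.   0.6] op 0.0585
-0.93,0.28,0.04,-0,-0.93,0.28,0.04,-0,-0.93,0.28,0.04,-0,-0.93,0.28,0.04,-0,-0.93,0.28,0.04,-0,-0.94,0.28,0.04,-0,-0.93,0.28,0.03,-0,-0.94,0.28,0.04,-0,-0.93,0.28,0.03,-0,-0.94,0.28,0.04,-0,-0.93,0.28,0.03,-0,-0.94,0.27,0.04,-0
-0.93,0.28,0.03,-0
```

move_arm:
  steps: [-0.93,0.28,0.04,0,-0.93,0.28,0.04,0,-0.93,0.28,0.04,0,-0.93,0.28,0.04,0,-0.93,0.28,0.04,0,-0.94,0.28,0.04,0,-0.93,0.28,0.03,0,-0.94,0.28,0.04,0,-0.93,0.28,0.03,0,-0.94,0.28,0.04,0,-0.93,0.28,0.03,0,-0.94,0.27,0.04,0]
  gripper: 0.85

```text
time: 28.15
tool_pos: [0.5929, 0.2055, 0.0831]
tcp_rot: [2.02, 2.406, 0.0]
ft_force: [0.4, 0.9, 0.6]
opening: 0.0725
```

move_arm:
  steps: [-0.93,0.28,0.03,0,0,0,0,0,0,0,0,0]

```text
time: 28.52
tool_pos: [0.6008, 0.1894, 0.0824]
tcp_rot: [-2.02, -2.405, 0.0]
ft_force: [-0.1, -0.3, 0.5]
opening: 0.0727
```

```bash
python3 -c "
from h import *
plan(.602,.19,.007,10)
f=manip.grab_frame('top');g=manip.grab_frame('side')
u,v=pix(f,[.487,.38,.02])[0].astype(int);a=f['pixels'][v-50:v+50,u-65:u+65]
u,v=pix(g,[.602,.19,.04])[0].astype(int);b=g['pixels'][v-50:v+50,u-65:u+65]
cv2.imwrite('pics/a7.png',cv2.resize(np.hstack([a,b])[:,:,::-1],None,fx=3,fy=3,interpolation=cv2.INTER_CUBIC))"
```

```text
at [0.6008 0.1894 0.0824] yaw 10.0 q6 3.5 d [ 0.0012  0.0006 -0.0754] n 4 t 28.525 F [-0.1 -0.3  0.5] op 0.0727
0,0.02,0.94,-0,0.01,0.01,0.94,-0,0,0.02,0.94,-0,0.01,0.01,0.95,-0.01
```

View pics/a7.png

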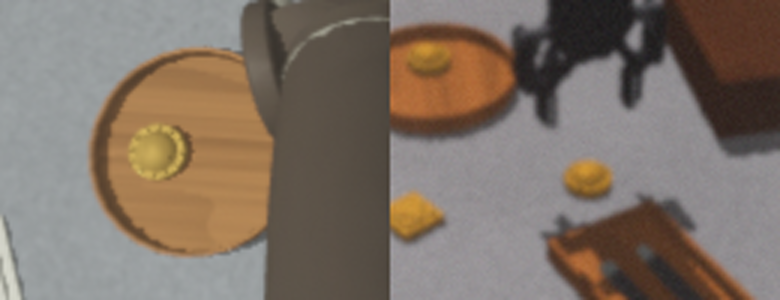

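The first boss lies flat in the left half of the dish, at (157,152). The fingers straddle the second boss, at (588,178). I'll descend and grip.

move_arm:
  steps: [0,0.02,1,0,0.01,0.02,1,0,0,0.02,1,0,0,0,0.5,0,0,0,0.28,0,0,0,0,0,0,0,0,0]

```text
time: 29.5
tool_pos: [0.603, 0.1898, 0.0077]
tcp_rot: [2.019, 2.405, 0.002]
ft_force: [-0.0, -0.3, 0.3]
opening: 0.0724
```

move_arm:
  steps: [0,0,0,0,0,0,0,0,0,0,0,0,0,0,0,0]
  gripper: 0.35

```text
time: 30.0
tool_pos: [0.6031, 0.1899, 0.0082]
tcp_rot: [2.019, 2.405, 0.002]
ft_force: [-1.4, -0.0, 5.9]
opening: 0.0433
```

move_arm:
  steps: [0,0,-0.3,0,0,0,-0.7,0,0,0,-1,0,0,0,-1,0,0,0,-1,0]

```text
time: 30.62
tool_pos: [0.6027, 0.1898, 0.089]
tcp_rot: [2.019, 2.406, 0.002]
ft_force: [0.7, -0.7, -1.7]
opening: 0.043
```

```bash
python3 -c "
from h import *
plan(.487,.345,.09,10)"
```

```text
at [0.6027 0.1898 0.089 ] yaw 10.0 q6 3.6 d [-0.1157  0.1552  0.001 ] n 9 t 30.625 F [ 0.7 -0.7 -1.7] op 0.043
0.96,-0.48,-0.01,-0,0.96,-0.48,-0.01,-0,0.96,-0.48,-0.01,-0,0.96,-0.49,-0,-0,0.96,-0.48,-0.01,-0,0.96,-0.49,-0,-0,0.96,-0.48,-0.01,-0,0.96,-0.49,-0,-0,0.96,-0.48,-0.01,-0
```

move_arm:
  steps: [0.96,-0.48,-0.01,0,0.96,-0.48,-0.01,0,0.96,-0.48,-0.01,0,0.96,-0.49,0,0,0.96,-0.48,-0.01,0,0.96,-0.49,0,0,0.96,-0.48,-0.01,0,0.96,-0.49,0,0,0.96,-0.48,-0.01,0,0,0,0,0,0,0,0,0]

```text
time: 32.0
tool_pos: [0.4867, 0.3448, 0.0881]
tcp_rot: [2.019, 2.406, 0.0]
ft_force: [-0.1, -0.8, -1.5]
opening: 0.0431
```

```bash
python3 -c "
from h import *
plan(.487,.345,.016,10)"
```

```text
at [0.4867 0.3448 0.0881] yaw 10.0 q6 21.2 d [ 0.0003  0.0002 -0.0721] n 4 t 32.0 F [-0.1 -0.8 -1.5] op 0.0431
0,0,0.9,0,0,0.01,0.9,0,0,0,0.9,0,0.01,0.01,0.9,0
```

move_arm:
  steps: [0,0,1,0,0,0,1,0,0,0,0.8,0,0,0,0.5,0,0,0,0.2,0,0,0,0.1,0,0,0,0,0,0,0,0,0]

```text
time: 33.0
tool_pos: [0.487, 0.3452, 0.0167]
tcp_rot: [2.019, 2.406, 0.002]
ft_force: [0.3, -0.4, -0.9]
opening: 0.0432
```

```bash
python3 -c "
from h import *
plan(.487,.345,.0142,10)"
```

```text
at [0.487  0.3452 0.0167] yaw 10.0 q6 21.2 d [-0.     -0.0002 -0.0025] n 1 t 33.0 F [ 0.3 -0.4 -0.9] op 0.0432
-0.01,-0,0.13,-0
```

move_arm:
  steps: [0,0,0.07,0,0,0,0.06,0,0,0,0,0]

```text
time: 33.38
tool_pos: [0.4868, 0.3449, 0.0142]
tcp_rot: [2.02, 2.406, 0.0]
ft_force: [-1.0, -0.9, 3.9]
opening: 0.0428
```

move_arm:
  steps: [0,0,0,0,0,0,0,0,0,0,0,0]
  gripper: 0.68

```text
time: 33.75
tool_pos: [0.4865, 0.3448, 0.0133]
tcp_rot: [-2.02, -2.406, 0.0]
ft_force: [-0.1, -0.2, 0.3]
opening: 0.0579
```

move_arm:
  steps: [0,0,-0.4,0,0,0,-1,0,0,0,-1,0,0,0,-1,0,0,0,-0.6,0]

```text
time: 34.38
tool_pos: [0.4876, 0.3454, 0.0961]
tcp_rot: [2.019, 2.405, 0.005]
ft_force: [0.8, -0.3, -0.7]
opening: 0.0581
```

```bash
python3 -c "
from h import *
plan(.4295,.1728,.085,30.3)"
```

```text
at [0.4876 0.3454 0.0961] yaw 10.0 q6 21.2 d [-0.0581 -0.1726 -0.0111] n 8 t 34.375 F [ 0.8 -0.3 -0.7] op 0.0581
-1,-0.54,0.07,-0.37,-0.97,-0.59,0.07,-0.37,-0.95,-0.63,0.07,-0.37,-0.92,-0.67,0.06,-0.37,-0.89,-0.71,0.07,-0.37,-0.85,-0.76,0.06,-0.37,-0.82,-0.79,0.07,-0.37,-0.79,-0.83,0.06,-0.36
```

move_arm:
  steps: [-1,-0.54,0.07,-0.37,-0.97,-0.59,0.07,-0.37,-0.95,-0.63,0.07,-0.37,-0.92,-0.67,0.06,-0.37,-0.89,-0.71,0.07,-0.37,-0.85,-0.76,0.06,-0.37,-0.82,-0.79,0.07,-0.37,-0.79,-0.83,0.06,-0.36,0,0,0,0,0,0,0,0]
  gripper: 0.85

```text
time: 35.62
tool_pos: [0.4291, 0.1726, 0.0834]
tcp_rot: [1.565, 2.723, 0.002]
ft_force: [0.3, 1.0, -0.3]
opening: 0.0726
```

```bash
python3 -c "
from h import *
plan(.4295,.1728,.0075,30.3)
f=manip.grab_frame('top');g=manip.grab_frame('side')
u,v=pix(f,[.487,.38,.02])[0].astype(int);a=f['pixels'][v-50:v+50,u-65:u+65]
u,v=pix(g,[.4295,.1728,.04])[0].astype(int);b=g['pixels'][v-50:v+50,u-65:u+65]
cv2.imwrite('pics/a8.png',cv2.resize(np.hstack([a,b])[:,:,::-1],None,fx=3,fy=3,interpolation=cv2.INTER_CUBIC))"
```

```text
at [0.4291 0.1726 0.0834] yaw 30.2 q6 -13.7 d [ 0.0004  0.0002 -0.0759] n 4 t 35.625 F [ 0.3  1.  -0.3] op 0.0726
-0,0,0.95,-0,-0,0.01,0.95,-0,-0,0,0.95,-0.01,-0,0.01,0.95,-0
```

View pics/a8.png

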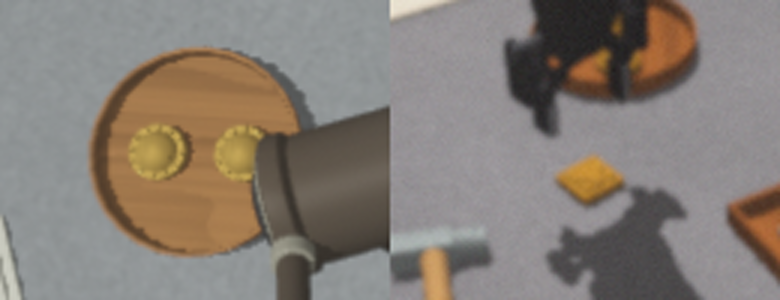

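Both bosses lie flat side by side in the dish, at (157,152) and (243,153). The gripper is over the plaque, at (590,180). I'll descend and grip.

move_arm:
  steps: [0,0,1,0,0,0,1,0,0,0,1,0,0,0,0.5,0,0,0,0.28,0,0,0,0,0,0,0,0,0]

```text
time: 36.6
tool_pos: [0.429, 0.1723, 0.0079]
tcp_rot: [1.564, 2.723, 0.002]
ft_force: [-0.0, 0.5, -0.8]
opening: 0.0724
```

move_arm:
  steps: [0,0,0,0,0,0,0,0,0,0,0,0,0,0,0,0]
  gripper: 0.35

```text
time: 37.1
tool_pos: [0.4295, 0.1724, 0.0084]
tcp_rot: [1.564, 2.723, 0.003]
ft_force: [-0.0, 0.5, 5.6]
opening: 0.0438
```

move_arm:
  steps: [0,0,-0.3,0,0,0,-0.7,0,0,0,-1,0,0,0,-1,0,0,0,-1,0]

```text
time: 37.72
tool_pos: [0.4281, 0.172, 0.0885]
tcp_rot: [1.565, 2.724, 0.0]
ft_force: [1.0, 0.2, -2.2]
opening: 0.0439
```

```bash
python3 -c "
from h import *
plan(.5,-.407,.09,12)"
```

```text
at [0.4281 0.172  0.0885] yaw 30.3 q6 -13.8 d [ 0.0719 -0.579   0.0015] n 29 t 37.725 F [ 1.   0.2 -2.2] op 0.0439
-0.92,-0.4,-0,0.09,-0.93,-0.39,-0,0.09,-0.93,-0.38,-0,0.09,-0.94,-0.37,-0,0.09,-0.94,-0.36,-0,0.09,-0.94,-0.34,-0,0.09,-0.95,-0.33,-0,0.09,-0.95,-0.32,-0,0.09,-0.96,-0.31,-0,0.09,-0.96,-0.3,-0,0.09,-0.96,-0.29,-0,0.09,-0.97,-0.28,-0,0.09
-0.97,-0.27,-0,0.09,-0.97,-0.26,-0,0.09,-0.97,-0.25,-0,0.09,-0.98,-0.24,-0.01,0.09,-0.98,-0.23,-0,0.09,-0.98,-0.22,-0.01,0.09,-0.98,-0.21,-0,0.09,-0.99,-0.2,-0.01,0.09,-0.99,-0.19,-0,0.1,-0.99,-0.18,-0.01,0.09,-0.99,-0.17,-0,0.1,-0.99,-0.16,-0.01,0.09
-1,-0.15,-0,0.1,-1,-0.13,-0.01,0.09,-1,-0.12,-0,0.1,-1,-0.11,-0.01,0.09,-1,-0.1,-0,0.1
```

move_arm:
  steps: [-0.92,-0.4,0,0.09,-0.93,-0.39,0,0.09,-0.93,-0.38,0,0.09,-0.94,-0.37,0,0.09,-0.94,-0.36,0,0.09,-0.94,-0.34,0,0.09,-0.95,-0.33,0,0.09,-0.95,-0.32,0,0.09,-0.96,-0.31,0,0.09,-0.96,-0.3,0,0.09,-0.96,-0.29,0,0.09,-0.97,-0.28,0,0.09]

```text
time: 39.22
tool_pos: [0.4582, -0.068, 0.0879]
tcp_rot: [1.738, 2.617, 0.0]
ft_force: [-0.1, -0.2, -2.0]
opening: 0.0441
```

move_arm:
  steps: [-0.97,-0.27,0,0.09,-0.97,-0.26,0,0.09,-0.97,-0.25,0,0.09,-0.98,-0.24,-0.01,0.09,-0.98,-0.23,0,0.09,-0.98,-0.22,-0.01,0.09,-0.98,-0.21,0,0.09,-0.99,-0.2,-0.01,0.09,-0.99,-0.19,0,0.1,-0.99,-0.18,-0.01,0.09,-0.99,-0.17,0,0.1,-0.99,-0.16,-0.01,0.09]

```text
time: 40.72
tool_pos: [0.4881, -0.3082, 0.0882]
tcp_rot: [-1.907, -2.496, -0.0]
ft_force: [0.9, 0.2, -2.0]
opening: 0.0444
```

move_arm:
  steps: [-1,-0.15,0,0.1,-1,-0.13,-0.01,0.09,-1,-0.12,0,0.1,-1,-0.11,-0.01,0.09,-1,-0.1,0,0.1,0,0,0,0,0,0,0,0]

```text
time: 41.6
tool_pos: [0.4999, -0.4064, 0.0883]
tcp_rot: [-1.977, -2.44, -0.001]
ft_force: [0.0, -0.3, -1.2]
opening: 0.0438
```

```bash
python3 -c "
from h import *
plan(.5,-.407,.0165,12)
f=manip.grab_frame('top');g=manip.grab_frame('side')
u,v=pix(f,[.5,-.4,.05])[0].astype(int);a=f['pixels'][v-50:v+50,u-65:u+65]
u,v=pix(g,[.5,-.4,.05])[0].astype(int);b=g['pixels'][v-50:v+50,u-65:u+65]
cv2.imwrite('pics/a9.png',cv2.resize(np.hstack([a,b])[:,:,::-1],None,fx=3,fy=3,interpolation=cv2.INTER_CUBIC))"
```

```text
at [ 0.4999 -0.4064  0.0883] yaw 12.0 q6 -55.0 d [ 0.0001 -0.0006 -0.0718] n 4 t 41.6 F [ 0.  -0.3 -1.2] op 0.0438
-0.01,0,0.9,-0,-0.01,0,0.9,-0,-0.01,0,0.9,-0,-0.01,0,0.89,-0.01
```

View pics/a9.png

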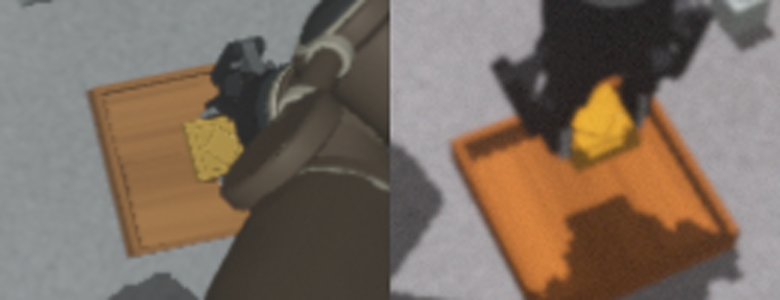

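Both crops show the plaque pitched about the jaw axis. Its near (-y) edge is low and its face leans toward the side camera, at about (605,125). I'll soften the squeeze and lower it slowly, so that edge meets the floor and rotates the plaque flat within the grip.

move_arm:
  steps: [0,0,0.9,0,0,0,0.9,0,0,0,0.6,0,0,0,0.3,0,0,0,0,0,0,0,0,0]

```text
time: 42.45
tool_pos: [0.5007, -0.4074, 0.0352]
tcp_rot: [1.977, 2.44, -0.0]
ft_force: [1.0, 0.4, -1.9]
opening: 0.0439
```

```bash
python3 -c "
from h import *
plan(.5,-.407,.0165,12)
f=manip.grab_frame('top');g=manip.grab_frame('side')
u,v=pix(f,[.5,-.4,.02])[0].astype(int);a=f['pixels'][v-35:v+35,u-45:u+45]
u,v=pix(g,[.5,-.4,.02])[0].astype(int);b=g['pixels'][v-35:v+35,u-45:u+45]
cv2.imwrite('pics/a10.png',cv2.resize(np.hstack([a,b])[:,:,::-1],None,fx=4.4,fy=4.4,interpolation=cv2.INTER_CUBIC))"
```

```text
at [ 0.5007 -0.4074  0.0352] yaw 12.0 q6 -55.0 d [-0.0007  0.0004 -0.0187] n 1 t 42.45 F [ 1.   0.4 -1.9] op 0.0439
0.03,-0.03,0.94,-0
```

View pics/a10.png

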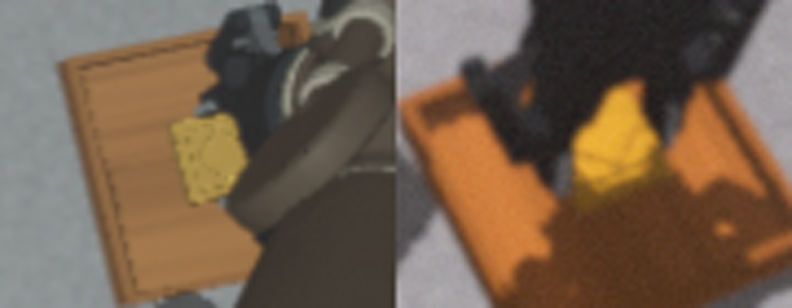

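The plaque is still pitched with its near edge low, at (615,195) in the side crop, just above the floor. I'll press down gently.

move_arm:
  steps: [0,0,0.12,0,0,0,0.12,0,0,0,0.12,0,0,0,0,0]
  squeeze: 30

```text
time: 43.05
tool_pos: [0.5, -0.4067, 0.0271]
tcp_rot: [-1.977, -2.44, -0.0]
ft_force: [-0.3, -0.3, -2.3]
opening: 0.044
```

move_arm:
  steps: [0,0,0.1,0,0,0,0.1,0,0,0,0,0]

```text
time: 43.42
tool_pos: [0.5001, -0.4068, 0.0232]
tcp_rot: [-1.977, -2.441, -0.0]
ft_force: [0.5, -0.1, -1.8]
opening: 0.0443
```

move_arm:
  steps: [0,0,0.1,0,0,0,0.1,0,0,0,0,0]

```text
time: 43.8
tool_pos: [0.5001, -0.4068, 0.0192]
tcp_rot: [-1.977, -2.441, -0.0]
ft_force: [-0.1, 0.3, -1.4]
opening: 0.0441
```

```bash
python3 -c "
from h import *
plan(.5,-.407,.0144,12)
print(manip.state()['moment'].round(2))"
```

```text
at [ 0.5001 -0.4068  0.0192] yaw 12.0 q6 -55.0 d [-0.0001 -0.0002 -0.0048] n 1 t 43.8 F [-0.1  0.3 -1.4] op 0.0441
-0.01,-0.01,0.24,-0
[ 0.01  0.03 -0.  ]
```

move_arm:
  steps: [0,0,0.08,0,0,0,0.06,0,0,0,0,0]

```text
time: 44.18
tool_pos: [0.5002, -0.4068, 0.0165]
tcp_rot: [-1.977, -2.441, 0.0]
ft_force: [0.2, 0.5, -1.4]
opening: 0.0438
```

```bash
python3 -c "
from h import *
plan(.5,-.407,.0144,12)
f=manip.grab_frame('top');g=manip.grab_frame('side')
u,v=pix(f,[.5,-.4,.02])[0].astype(int);a=f['pixels'][v-35:v+35,u-45:u+45]
u,v=pix(g,[.5,-.4,.02])[0].astype(int);b=g['pixels'][v-35:v+35,u-45:u+45]
cv2.imwrite('pics/a11.png',cv2.resize(np.hstack([a,b])[:,:,::-1],None,fx=4.4,fy=4.4,interpolation=cv2.INTER_CUBIC))"
```

```text
at [ 0.5002 -0.4068  0.0165] yaw 12.0 q6 -55.0 d [-0.0002 -0.0002 -0.0021] n 1 t 44.175 F [ 0.2  0.5 -1.4] op 0.0438
-0.01,-0.01,0.11,-0
```

View pics/a11.png

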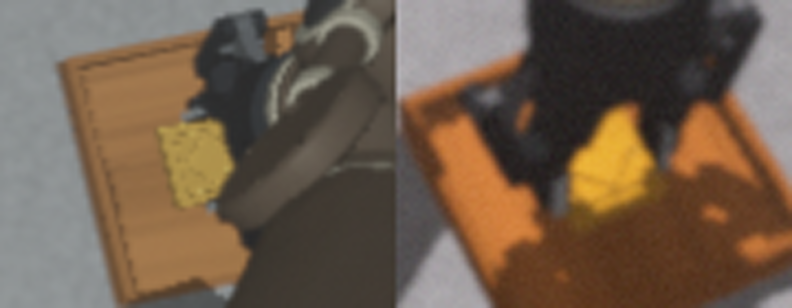

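The plaque still looks tall in the side crop, from (610,105) to (600,228), yet there is no contact force. I'll check numerically against a projected flat plaque.

```bash
python3 -c "
from h import *
f=manip.grab_frame('top');g=manip.grab_frame('side')
R=Ro.from_euler('z',12,degrees=True).as_matrix()
for n,F,off in(('top',f,0),('side',g,396)):
  u,v=pix(F,[.5,-.4,.02])[0].astype(int);o=np.array([u-45,v-35])
  for t in (0,15,30):
    Q=Ro.from_euler('x',t,degrees=True).as_matrix()
    P=[[a*.023,b*.023,z-.004] for z in(0,.010) for a,b in((-1,-1),(1,-1),(1,1),(-1,1))]
    W=(R@Q@np.array(P).T).T+[.5,-.407,.012]
    print(n,t,((pix(F,W)-o)*4.4+[off,0]).round(0).astype(int).tolist())
  hsv=cv2.cvtColor(F['pixels'],cv2.COLOR_RGB2HSV);m=cv2.inRange(hsv,(18,120,60),(32,255,255))[v-35:v+35,u-45:u+45]
  y,x=np.nonzero(m);print('yellow x',x.min()*4.4+off,x.max()*4.4+off,'y',y.min()*4.4,y.max()*4.4,len(x))
"
```

```text
top 0 [[253, 190], [231, 112], [154, 128], [175, 207], [259, 188], [237, 109], [160, 126], [181, 206]]
top 15 [[246, 192], [225, 114], [157, 127], [178, 206], [257, 189], [235, 110], [167, 124], [188, 204]]
top 30 [[238, 194], [216, 116], [163, 125], [184, 205], [251, 191], [230, 112], [176, 121], [198, 201]]
yellow x 158.4 228.8 y 118.80000000000001 202.4 261
side 0 [[576, 241], [667, 202], [619, 123], [530, 160], [577, 230], [668, 191], [620, 112], [530, 149]]
side 15 [[573, 244], [664, 205], [620, 116], [530, 153], [577, 238], [668, 199], [623, 109], [533, 146]]
side 30 [[569, 244], [660, 205], [622, 111], [531, 148], [575, 244], [666, 204], [628, 109], [537, 147]]
yellow x 567.6 655.6 y 110.00000000000001 220.00000000000003 323
```

The projection of a flat plaque matches. The model corners are (160,126) and (181,206) in the top crop, against (157,127) and (178,208) seen, and the side extents agree too. So the plaque is level and the tilt was a perspective effect. I'll set it down.

move_arm:
  steps: [0,0,0.08,0,0,0,0.06,0,0,0,0,0]

```text
time: 44.75
tool_pos: [0.5003, -0.4069, 0.0144]
tcp_rot: [-1.977, -2.441, -0.0]
ft_force: [-1.4, 0.5, 3.7]
opening: 0.0439
```

move_arm:
  steps: [0,0,0,0,0,0,0,0,0,0,0,0]
  gripper: 0.68

```text
time: 45.12
tool_pos: [0.5003, -0.407, 0.0138]
tcp_rot: [1.977, 2.441, -0.0]
ft_force: [-0.5, 0.5, -0.5]
opening: 0.0579
```

move_arm:
  steps: [0,0,-0.4,0,0,0,-1,0,0,0,-1,0,0,0,-1,0,0,0,-1,0,0,0,-1,0,0,0,-1,0,0,0,-1,0]

```text
time: 46.12
tool_pos: [0.5002, -0.4069, 0.1632]
tcp_rot: [-1.978, -2.441, 0.0]
ft_force: [0.1, -0.8, -0.1]
opening: 0.0582
```

```bash
python3 -c "
from h import *
plan(.33,-.33,.2)"
```

```text
at [ 0.5002 -0.4069  0.1632] yaw 12.0 q6 -55.0 d [-0.1702  0.0769  0.0368] n 8 t 46.125 F [ 0.1 -0.8 -0.1] op 0.0582
0.69,-0.94,-0.23,-0,0.69,-0.94,-0.23,0,0.69,-0.94,-0.23,0,0.69,-0.94,-0.23,0,0.69,-0.94,-0.23,0,0.69,-0.94,-0.23,0,0.69,-0.94,-0.23,0,0.7,-0.95,-0.23,0
```

move_arm:
  steps: [0.7,-0.95,-0.2,0,0.7,-0.95,-0.2,0,0.7,-0.95,-0.2,0,0.7,-0.95,-0.2,0,0.7,-0.95,-0.2,0,0.7,-0.95,-0.2,0,0.7,-0.95,-0.2,0,0.7,-0.95,-0.2,0,0,0,0,0,0,0,0,0]

```text
time: 47.38
tool_pos: [0.329, -0.3295, 0.1945]
tcp_rot: [1.977, 2.439, -0.0]
ft_force: [-0.6, -0.3, 0.1]
opening: 0.0578
```

```bash
python3 -c "
from h import *
f=manip.grab_frame('top');g=manip.grab_frame('side')
a=cv2.resize(f['pixels'][150:300,80:500],(790,282),interpolation=cv2.INTER_CUBIC)
b=cv2.resize(g['pixels'][90:400,150:500],(350,310))
b=np.hstack([b,np.zeros((310,440,3),np.uint8)])
u,v=pix(g,[.5,-.4,.02])[0].astype(int);b[:,360:760]=cv2.resize(g['pixels'][v-38:v+39,u-50:u+50],(400,310),interpolation=cv2.INTER_CUBIC)
cv2.imwrite('pics/a12.png',np.vstack([a,b])[:,:,::-1])"
```

```text
(no output)
```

View pics/a12.png

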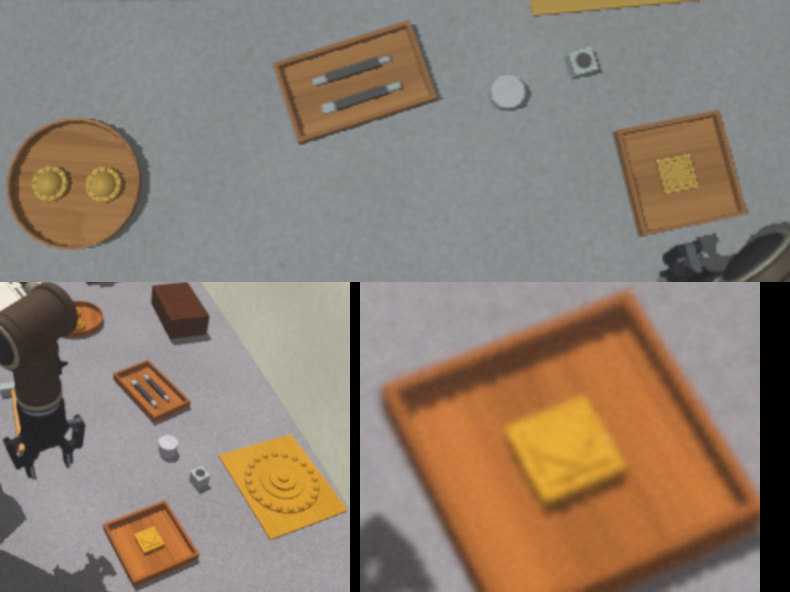

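All the pieces are in place. The bosses are in the dish at (50,184) and (104,184), the punches in the long tray at (350,70) and (362,97), and the plaque flat and centred at (677,174). The tin, at (508,92), and the block, at (583,62), look untouched. I'll hand in.

```bash
python3 -c "
from h import *
manip.close_job();print(manip.state()['time'])"
```

```text
the job is handed in; nothing more can be done
the job is handed in; nothing more can be done
```

The sorting is done and handed in at about 47.5 s of the 122 s allowed. I placed both punches lengthwise and parallel in the long tray, then both bosses side by side in the round dish, then the plaque in the square tray. Each piece was lowered to the tray floor, released there, and the gripper lifted straight off. `close_job()` gave no verdict.

- **Last check:** The final top picture shows all five pieces in their trays, face up and apart; the long and square trays also showed clearly from the side. The wax tin and doming block look to be where they started; I judged that by eye and did not measure it. The arm was clear of everything.
- **Forces:** The readings at the end of each move never passed about 7 N at the wrist.
- **A check that disagreed:** The plaque looked tilted in the gripper when held over its tray. Projecting a flat plaque into both cameras matched its corners to within about a pixel, so that was perspective, and the last picture confirms it lies flat.
- **Gripper reading:** The opening read about 2–3 mm under the true width on every piece, with no effect on the grips.

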